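Sweep the carousel's flip lids shut

ROBOT

A 7-joint arm with a two-finger parallel gripper is mounted at the origin on the work surface. World frame = base frame: x ahead of the robot, y to its left, z up, the work surface at z = 0. Lengths are in m, angles in degrees, forces in N, time in s.
With the tool pointing down it reaches from about 0.425 to 0.875 m from the base axis. Payload 4.7 kg.
Tool frame: the origin (TCP) lies on the centre line of the jaws, within the pads' length; the fingertips stand env.nose_length ahead of it and the grasp point (between the pads) lies 8 mm behind it (env.nose_length is the distance from the TCP to the fingertips, in m); y points along the fingers, z is the direction in which the jaws open and shut, and the axes are right-handed (so a half turn about y gives the same grasp; the last joint's range is limited). The gripper opens to 87 mm and grips with 3 to 60 N. Pads are 19 mm wide; open, the fingers measure 117 mm over their backs; the gripper's body (75 mm by 190 mm) begins 51 mm behind the grasp point.
Start: joints at [72.829, 18.392, -4.016, 83.108, 1.295, 78.541, -3.26], TCP at [0.201, -0.618, 0.234] pointing down, gripper open.
Joint ranges: [-163.93, 163.93], [-17.29, 119.83], [-79.2, 71.16], [3.27, 140.29], [-89.18, 269.18], [5.43, 117.66], [-154.24, 154.24]. Speed limits (degrees/s): [147.25, 147.25, 180, 180, 180, 180, 180].

INTERFACE

Orientations are given as [roll, pitch, yaw] about the fixed x, y, z axes, in that order (R = Rz(yaw) Ry(pitch) Rx(roll)).
In Python, from cell import env, read_camera, camera_info, job, models gives the robot as it stands.
- The arm moves only by the tool move_arm, never from a script. Its argument "moves" is a list of rows, each a list of 6 numbers: the shift along the tool's x, y, z in mm, then the turn, a rotation vector about the tool's x, y, z in degrees. In form: [[x, y, z, ax, ay, az], ...]. A call has 1 to 20 rows; each row is the pose to reach, as a shift and turn from the pose commanded when the call began, along the tool's axes at that moment; what a row does not reach only later rows make up. A row lasts 1/12 s, in which the tool goes at most 41.7 mm and 7.16 degrees, less where a joint would pass 70% of its speed; a pose out of reach is approached as far as the arm can. A call with a gripper value outside its range is refused whole. "claw" is the finger opening in mm, from 0 to 87, set as the call begins (left out, the last holds). The fingers move at their own pace and stop on an object; "newtons" is the grip in N (left out, the last holds). Time passes only in rows, so rows that repeat a pose let the fingers close. It gives the time, the measured TCP pose, the force and the opening at its end, in the units of the state.
- env.get_obs(): the state, without advancing time (a new reading comes with each control period).
- read_camera(name): name is "scene" or "side" or "wrist"; returns (picture, depth): 480x640x3 uint8, red, green, blue; 480x640 float32, m along the optical axis (not along the pixel's ray), 0 where there is no reading.
- camera_info(name): a dict with "fx", "fy", "cx", "cy" (pixels), "R" (3x3) and "t" (3): a world point X has camera coordinates R X + t. Camera axes: x right, y down, z forward; pixel columns grow to the right and rows downward; lengths in m; the calibration is good to about 2 mm. A picture is of the moment at which its call begins: read the wrist's pose just before it. camera_info takes no time and is no camera call; for the wrist camera it gives the pose at the moment of the call.
- job.sign_off(): hands the job in, once; it reports no verdict.
Trained networks look in the newest picture that a camera, given by its name, has taken for a name from the list of things; names that differ only in an ending like _2 or _b are one class to them, and where a whole thing is asked for, a point or a joint stands for the part that bears it (a point fixed in the world has none). Each returns a list of dicts, best first, with "score" (0 to 1); they miss things now and then, are a little off and sometimes report something else, mostly with a low value. They report only what shows in the picture. A call takes as long as a camera call.
- models.spot_in(target, camera): "point" ([x, y, z] in m, in world coordinates, good to about 4 mm: the middle of the surface that is visible of it).
- models.cut_out(target, camera): "mask" (480x640 bool, what is visible of it).
The state is a dict: "time_s": time; "qpos": joint angles; "joint_velocities": joint speeds; "effort": joint torques, N m; "tool_pos": TCP position; "tool_rot": TCP orientation; "force": force on the tool from outside, world axes, zero at the start; "wrist_torque": the same for the moment, N m; "grip_width": finger opening in m.
Only numpy, scipy, OpenCV 4.12 (cv2) and the standard library are available. Lean on these libraries where they do the work, as an engineer would, in place of code of your own. Each camera call takes 0.05 s, during which the arm holds its last target.

TASK

Six sample tubes stand in a curved row on the carousel segment, with their blue flip lids open. Starting at the tube with the orange collar, run the fingertips lightly along the curve, close above the tubes, so that the lids are pushed over one after another in the order of the row, and finish with all six lids shut. Do not lift the carousel or shove it along the bench, and leave the bottle, the jar and the label roll alone.

Things in the scene. Friction and masses are not known exactly. Their poses are not given: they have to be found in the camera images.
- carousel: Loose grey carousel segment, 1.1 kg: 10 mm thick curved foot, 68 mm hub with black ball knob (top 84 mm up). Six white tubes, 32 mm across, rims 55 mm above the bench, stand on an arc of radius 115 mm about the hub. Origin: centre of hub underside, z up. Tube k stands at angle -0.90 + 0.36 (k-1) rad from its x axis, counter-clockwise from above; tube 1 has an orange collar (43 mm across) at its foot.
- mouth1 (a point): Centre of the mouth of tube 1 (the one with the orange collar), at its rim, 55 mm above the bench. Its axes are parallel to the carousel's.
- mouth2 (a point): Centre of the mouth of tube 2, at its rim, 55 mm above the bench. Its axes are parallel to the carousel's.
- mouth3 (a point): Centre of the mouth of tube 3, at its rim, 55 mm above the bench. Its axes are parallel to the carousel's.
- mouth4 (a point): Centre of the mouth of tube 4, at its rim, 55 mm above the bench. Its axes are parallel to the carousel's.
- mouth5 (a point): Centre of the mouth of tube 5, at its rim, 55 mm above the bench. Its axes are parallel to the carousel's.
- mouth6 (a point): Centre of the mouth of tube 6, at its rim, 55 mm above the bench. Its axes are parallel to the carousel's.
- lid1 (a joint): Blue flip lid of tube 1, disc 33 mm across, 3 mm thick. 0 = shut (top 59 mm above the bench), 1.57 = upright, 1.75 = stop. Hinge 56 mm up, 18 mm before the mouth centre along the arc, on the side away from higher numbers; lid reaches 34.5 mm from it and shuts towards higher numbers. Slightly stiff (0.0035 N m): stays at any angle it is left, no snap.
- lid2 (a joint): Blue flip lid of tube 2, disc 33 mm across, 3 mm thick. 0 = shut (top 59 mm above the bench), 1.57 = upright, 1.75 = stop. Hinge 56 mm up, 18 mm before the mouth centre along the arc, on the side away from higher numbers; lid reaches 34.5 mm from it and shuts towards higher numbers. Slightly stiff (0.0035 N m): stays at any angle it is left, no snap.
- lid3 (a joint): Blue flip lid of tube 3, disc 33 mm across, 3 mm thick. 0 = shut (top 59 mm above the bench), 1.57 = upright, 1.75 = stop. Hinge 56 mm up, 18 mm before the mouth centre along the arc, on the side away from higher numbers; lid reaches 34.5 mm from it and shuts towards higher numbers. Slightly stiff (0.0035 N m): stays at any angle it is left, no snap.
- lid4 (a joint): Blue flip lid of tube 4, disc 33 mm across, 3 mm thick. 0 = shut (top 59 mm above the bench), 1.57 = upright, 1.75 = stop. Hinge 56 mm up, 18 mm before the mouth centre along the arc, on the side away from higher numbers; lid reaches 34.5 mm from it and shuts towards higher numbers. Slightly stiff (0.0035 N m): stays at any angle it is left, no snap.
- lid5 (a joint): Blue flip lid of tube 5, disc 33 mm across, 3 mm thick. 0 = shut (top 59 mm above the bench), 1.57 = upright, 1.75 = stop. Hinge 56 mm up, 18 mm before the mouth centre along the arc, on the side away from higher numbers; lid reaches 34.5 mm from it and shuts towards higher numbers. Slightly stiff (0.0035 N m): stays at any angle it is left, no snap.
- lid6 (a joint): Blue flip lid of tube 6, disc 33 mm across, 3 mm thick. 0 = shut (top 59 mm above the bench), 1.57 = upright, 1.75 = stop. Hinge 56 mm up, 18 mm before the mouth centre along the arc, on the side away from higher numbers; lid reaches 34.5 mm from it and shuts towards higher numbers. Slightly stiff (0.0035 N m): stays at any angle it is left, no snap.
- bottle: White bottle with a green cap and paper label, 42 mm across, 85 mm high, loose. Origin: centre of its underside. Leave it alone.
- jar: Amber jar with a white cap, 48 mm across, 60 mm high, loose. Origin: centre of its underside. Leave it alone.
- roll: Roll of white paper labels lying flat, 56 mm across, 26 mm high, loose. Origin: centre of its underside. Leave it alone.

How it is judged (in metres and radians):
On the way, in this order (a step that is already met when the one before it is completed fails the run):
1. lid 1 is pushed well over towards shut (less than 0.7 rad open), in its turn (value of joint lid1 below 0.7 rad), for 0.05 s.
2. lid 2 is pushed well over towards shut (less than 0.7 rad open), in its turn (value of joint lid2 below 0.7 rad), for 0.05 s.
3. lid 3 is pushed well over towards shut (less than 0.7 rad open), in its turn (value of joint lid3 below 0.7 rad), for 0.05 s.
4. lid 4 is pushed well over towards shut (less than 0.7 rad open), in its turn (value of joint lid4 below 0.7 rad), for 0.05 s.
5. lid 5 is pushed well over towards shut (less than 0.7 rad open), in its turn (value of joint lid5 below 0.7 rad), for 0.05 s.
6. lid 6 is pushed well over towards shut (less than 0.7 rad open), in its turn (value of joint lid6 below 0.7 rad), for 0.05 s.
At the end, for the whole second after the job is handed in: All six lids are shut, each within 0.2 rad of level; the carousel stands level and at rest within 20 mm of where it started, and the bottle, jar and roll within 20 mm of where they started (value of joint each of lid1, lid2, lid3, lid4, lid5, lid6 below 0.2 rad and distance of each of carousel, bottle, jar, roll from where it was at the start of the episode below 0.02 m and angle between carousel's own z axis and vertical below 0.05 rad and linear speed of carousel below 0.02 m/s); the robot touches nothing.
It fails at once if the carousel is lifted, tipped or shoved (more than 20 mm, or tilted more than 0.1 rad) (distance of carousel from where it was at the start of the episode above 0.02 m or angle between carousel's own z axis and vertical above 0.1 rad).
It fails at once if the fingers bear on the carousel with more than 30 N (contact force between the fingers and carousel above 30 N).
It fails at once if the bottle, the jar or the label roll is moved more than 20 mm, lifted or knocked over (distance of any of bottle, jar, roll from where it was at the start of the episode above 0.02 m or angle between any of bottle, jar, roll's own z axis and vertical above 0.3 rad).
It also fails if it takes over 45 s, if anything falls off the work surface, if the arm or the gripper's body presses on something with over 40 N, if the wrist force passes 120 N, or if a joint passes its speed limit or range.

## Working session

There is one attempt and no reset: what is moved stays moved. The work goes in short steps, Python scripts to look and compute and a tool call to move; the robot and the scene stay as the last step left them, time stands still between calls to the robot, and variables do not carry over. Pictures are saved under pics/ and viewed, and the job is handed in when it is done.

Besides the shell and the picture viewer there is one more tool, called after "Call:" by a JSON object that holds its "op" and its "data", one argument or row to a line. move_arm: Moves the arm, as the interface text tells. Its arguments: {"type":"object","properties":{"moves":{"type":"array","items":{"type":"array","items":{"type":"number"}}},"claw":{"type":"number"},"newtons":{"type":"number"}},"required":["moves"]}

```bash
mkdir -p pics; ls; cat > h.py <<'E'
import numpy as np,cv2
from cell import env, read_camera, camera_info, job, models
def shot(n,f):
    p,d=read_camera(n); cv2.imwrite(f,p[:,:,::-1]); return p,d
def px(ci,X):
    c=np.array(ci["R"])@X+np.array(ci["t"]); return ci["fx"]*c[0]/c[2]+ci["cx"],ci["fy"]*c[1]/c[2]+ci["cy"]
def cloud(ci,d):
    v,u=np.mgrid[:480,:640]; P=np.stack([(u-ci["cx"])/ci["fx"]*d,(v-ci["cy"])/ci["fy"]*d,d],-1)
    return (P-np.array(ci["t"]))@np.array(ci["R"])
E
python3 - <<'E'
from h import *
o=env.get_obs(); print(o["time_s"],o["tool_pos"],o["tool_rot"],o["force"],env.nose_length,o["grip_width"])
for n in("scene","side"):
    p,d=shot(n,f"pics/{n}0.png"); np.save(n+"_d.npy",d);np.save(n+"_p.npy",p)
    for t in("carousel","bottle","jar","roll","mouth1","lid1","lid6"):
        try: print(n,t,[(round(r["score"],2),np.round(r["point"],3).tolist()) for r in models.spot_in(t,n)[:6]])
        except Exception as e: print(n,t,e)
E
```

```text
pics
0.0 [ 0.20043804 -0.61774999  0.23245414] [-9.01107809e+01 -4.54185263e-03 -1.62016835e+02] [ 0.74188815 -0.12116253 -0.46909588] 0.011 0.08700809041368532
scene carousel [(0.72, [0.557, -0.052, 0.026])]
scene bottle [(0.96, [0.7, -0.034, 0.054])]
scene jar [(0.57, [0.618, 0.078, 0.058]), (0.56, [0.603, -0.066, 0.074])]
scene roll [(0.96, [0.38, -0.079, 0.026])]
scene mouth1 [(0.85, [0.559, -0.047, 0.022])]
scene lid1 [(0.83, [0.582, -0.148, 0.075]), (0.6, [0.601, -0.07, 0.076]), (0.6, [0.556, 0.008, 0.076]), (0.52, [0.521, 0.023, 0.073]), (0.48, [0.6, -0.105, 0.077])]
scene lid6 [(0.83, [0.582, -0.148, 0.075]), (0.6, [0.601, -0.07, 0.076]), (0.6, [0.556, 0.008, 0.076]), (0.52, [0.521, 0.023, 0.073]), (0.48, [0.6, -0.105, 0.077])]
side carousel [(0.65, [0.539, -0.028, 0.026])]
side bottle [(0.77, [0.691, -0.036, 0.046])]
side jar [(0.91, [0.602, 0.087, 0.044])]
side roll [(0.8, [0.385, -0.076, 0.023]), (0.58, [0.6, 0.084, 0.044])]
side mouth1 [(0.76, [0.541, -0.026, 0.023]), (0.67, [0.597, -0.108, 0.075]), (0.38, [0.693, -0.037, 0.047])]
side lid1 [(0.82, [0.578, -0.026, 0.074]), (0.81, [0.595, -0.107, 0.074]), (0.77, [0.597, -0.064, 0.076]), (0.66, [0.583, -0.151, 0.073]), (0.44, [0.556, 0.007, 0.076])]
side lid6 [(0.82, [0.578, -0.026, 0.074]), (0.81, [0.595, -0.107, 0.074]), (0.77, [0.597, -0.064, 0.076]), (0.66, [0.583, -0.151, 0.073]), (0.44, [0.556, 0.007, 0.076])]
```

View pics/scene0.png

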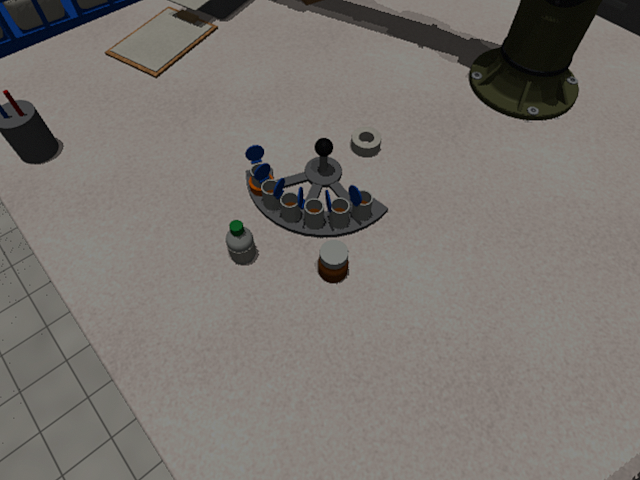

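View pics/side0.png

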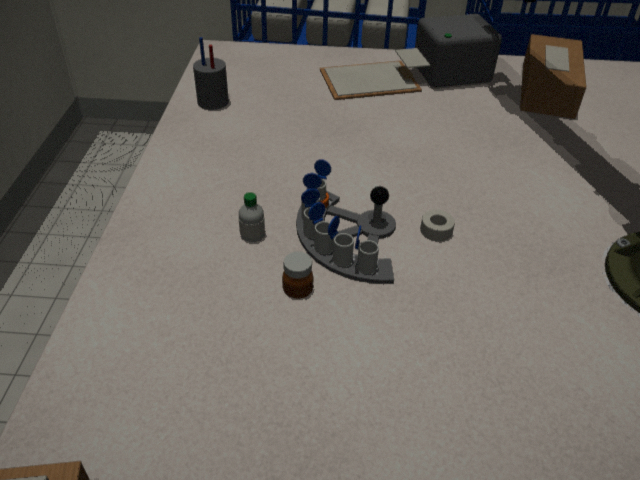

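```bash
cat > fit.py <<'E'
from h import *
from scipy.optimize import least_squares
from scipy.spatial import cKDTree
def fit(W,verbose=True):
    # model: knob/tube walls. tube rim ring points & wall cylinders, W points (N,3)
    def res(x):
        c,s=np.cos(x[2]),np.sin(x[2])
        a=-0.9+0.36*np.arange(6)
        M=np.stack([x[0]+.115*np.cos(a+x[2]),x[1]+.115*np.sin(a+x[2])],1)
        D=np.abs(np.linalg.norm(W[:,None,:2]-M[None],axis=2)-0.0155).min(1)
        return D
    best=None
    for x0 in X0:
        r=least_squares(res,x0,loss="soft_l1",f_scale=0.002)
        if best is None or r.cost<best.cost: best=r
    return best,res(best.x)
X0=[(.485+dx,-.06+dy,t) for dx in(-.01,.01) for dy in(-.01,.01) for t in np.arange(-.6,.61,.15)]
E
python3 - <<'E'
from fit import *
for n in("scene","side"):
    ci=camera_info(n); P=cloud(ci,np.load(n+"_d.npy")); p=np.load(n+"_p.npy").astype(int)
    box=(abs(P[...,0]-.5)<.15)&(abs(P[...,1]+.06)<.16)
    k=box&(P[...,2]>.062)&(P[...,2]<.1)&(p.max(2)<45)
    print(n,"knob",k.sum(),np.median(P[k],0) if k.any() else 0, "bench z",np.median(P[box][:,2]))
    blue=p[...,2]>p[...,0]+25
    w=box&(P[...,2]>.02)&(P[...,2]<.057)&~blue
    w&=np.linalg.norm(P[...,:2]-[.487,-.06],axis=2)<.15
    w&=np.linalg.norm(P[...,:2]-[.487,-.06],axis=2)>.08
    W=P[w]; b,r=fit(W); print(w.sum(),b.x,np.median(r),b.cost)
E
```

```text
scene knob 917 [ 0.5758165  -0.08264615  0.07581752] bench z 0.0010637579947090374
2702 [ 0.50422646 -0.12052156  1.4486449 ] 0.01769349804905661 0.11310867491767922
side knob 1037 [ 0.58269686 -0.07584853  0.07489282] bench z 0.0017290891883793374
2162 [ 0.50163221 -0.10508596  1.81702501] 0.010387229231197817 0.07712205098902762
```

```bash
python3 - <<'E'
from fit import *
import fit
for n in("scene","side"):
    ci=camera_info(n); P=cloud(ci,np.load(n+"_d.npy")); p=np.load(n+"_p.npy").astype(int)
    box=(abs(P[...,0]-.5)<.15)&(abs(P[...,1]+.06)<.16)
    sat=p.max(2)-p.min(2)
    k=box&(P[...,2]>.06)&(P[...,2]<.1)&(p.max(2)<70)&(sat<12)
    # largest component
    nl,l,st,_=cv2.connectedComponentsWithStats(k.astype(np.uint8)); i=1+st[1:,4].argmax(); K=P[l==i]
    print(n,"knob",st[i],K.mean(0),K.max(0),K.min(0))
    # sphere fit
    f=least_squares(lambda x:np.linalg.norm(K-x[:3],axis=1)-x[3],[*K.mean(0)-[0,0,.01],.013],loss="soft_l1",f_scale=.001); print("sphere",f.x)
    h=f.x[:2]
    r=np.linalg.norm(P[...,:2]-h,axis=2)
    w=box&(P[...,2]>.02)&(P[...,2]<.055)&(sat<25)&(p.max(2)>60)&(r>.09)&(r<.14)
    W=P[w]; fit.X0=[(*h,t) for t in np.arange(-1,1.1,.1)]
    b,rr=fit.fit(W); print(w.sum(),b.x,np.median(rr),b.cost)
    img=np.load(n+"_p.npy")[:,:,::-1].copy(); img[w]=(0,0,255)
    x=b.x
    for j in range(6):
        a=-.9+.36*j+x[2]; u=px(ci,np.array([x[0]+.115*np.cos(a),x[1]+.115*np.sin(a),.055])); cv2.circle(img,(int(u[0]),int(u[1])),2,(0,255,0),-1)
    c=img[120:290,220:420]; cv2.imwrite(f"pics/fit_{n}.png",cv2.resize(c,None,fx=4,fy=3.5)[:600,:800])
E
```

```text
scene knob [315 138  18  19 263] [ 0.48883219 -0.08240989  0.07638882] [ 0.50093852 -0.07156517  0.08509139] [ 0.4721309  -0.09916251  0.06039632]
sphere [ 0.48437313 -0.08758901  0.06840854  0.01549869]
503 [ 0.4856901  -0.13419942  1.77404621] 0.010742489168787915 0.017619178973316385
side knob [370 186  19  19 262] [ 0.48321449 -0.08078032  0.07531596] [ 0.49812933 -0.07222222  0.08663435] [ 0.46795102 -0.09388702  0.06024333]
sphere [ 0.48266421 -0.08885274  0.06936067  0.01507432]
561 [ 0.48792159 -0.1160006   1.97024585] 0.006378878033993202 0.012087089055846172
```

View pics/fit_scene.png

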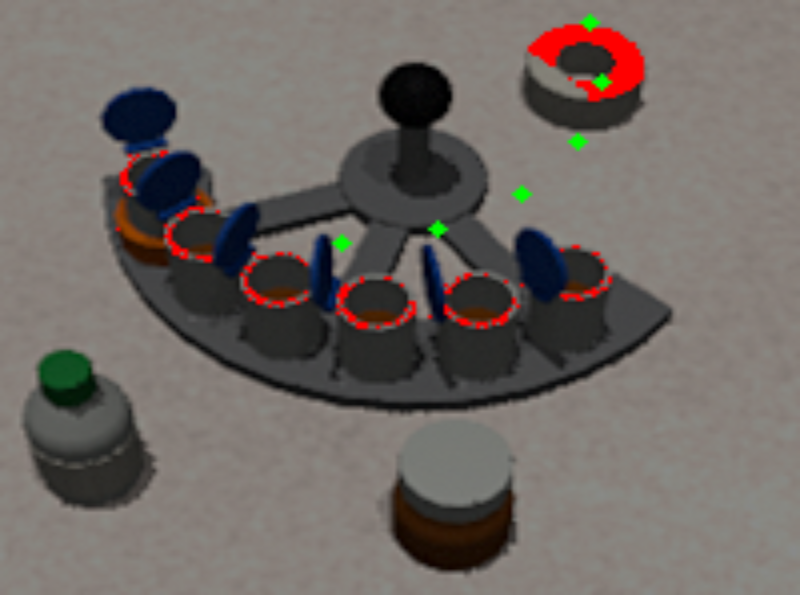

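View pics/fit_side.png

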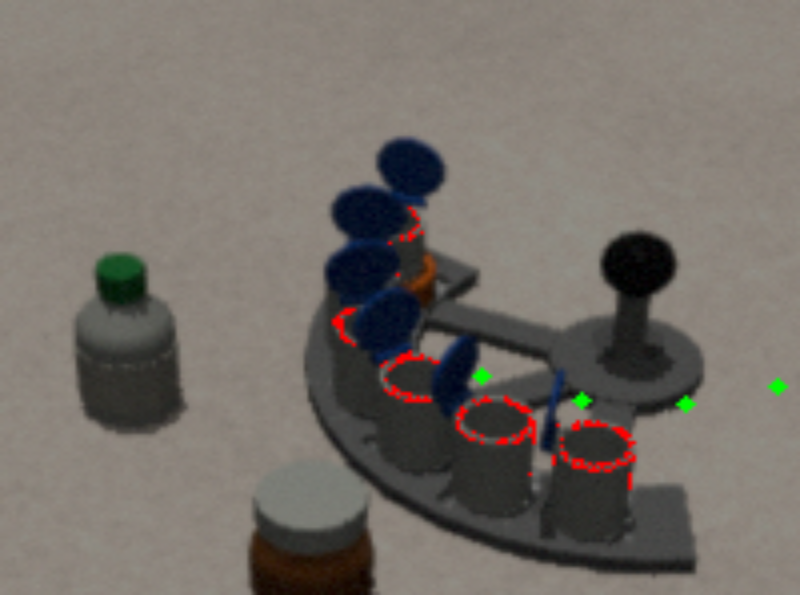

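```bash
python3 - <<'E'
from fit import *
import fit
Ws=[];
for n in("scene","side"):
    ci=camera_info(n); P=cloud(ci,np.load(n+"_d.npy")); p=np.load(n+"_p.npy").astype(int)
    sat=p.max(2)-p.min(2); h=np.array([.484,-.088])
    r=np.linalg.norm(P[...,:2]-h,axis=2)
    w=(P[...,0]>.45)&(P[...,2]>.045)&(P[...,2]<.057)&(sat<25)&(p.max(2)>60)&(r>.09)&(r<.14)&(P[...,1]<.05)
    W=P[w]; 
    def go(W):
        def res(x):
            a=-0.9+0.36*np.arange(6)+x[2]
            M=np.stack([x[0]+.115*np.cos(a),x[1]+.115*np.sin(a)],1)
            return np.abs(np.linalg.norm(W[:,None,:2]-M[None],axis=2)-0.0155).min(1)
        rs=[least_squares(res,(*h,t),loss="soft_l1",f_scale=.002) for t in np.arange(-.5,.9,.05)]
        rs=[q for q in rs if np.linalg.norm(q.x[:2]-h)<.02]
        b=min(rs,key=lambda q:q.cost); return b.x,np.median(res(b.x))
    x,m=go(W);print(n,w.sum(),x,m); Ws.append(W)
    # objects
x,m=go(np.vstack(Ws));print(x,m); np.save("car.npy",x)
for n in("scene","side"):
    ci=camera_info(n)
    img=np.load(n+"_p.npy")[:,:,::-1].copy()
    for j in range(6):
        a=-.9+.36*j+x[2]; M=np.array([x[0]+.115*np.cos(a),x[1]+.115*np.sin(a),.055]); u=px(ci,M); cv2.circle(img,(int(u[0]),int(u[1])),1,(0,255,0),-1)
        if n=="scene": print(j+1,M.round(4),np.degrees(a).round(1))
    c=img[120:290,220:420]; cv2.imwrite(f"pics/fit2_{n}.png",cv2.resize(c,None,fx=4,fy=3.5)[:600,:800])
E
```

```text
scene 315 [ 0.48377918 -0.08746594  0.53552062] 0.0010152137607234712
side 311 [ 0.48272943 -0.08942364  0.5347348 ] 0.0009261379782552134
[ 0.48359544 -0.08872292  0.54022173] 0.0010993064139221704
1 [ 0.5912 -0.1292  0.055 ] -20.6
2 [ 0.5986 -0.0887  0.055 ] 0.0
3 [ 0.5912 -0.0482  0.055 ] 20.6
4 [ 0.57   -0.0129  0.055 ] 41.3
5 [0.5378 0.0127 0.055 ] 61.9
6 [0.4986 0.0253 0.055 ] 82.5
```

View pics/fit2_scene.png

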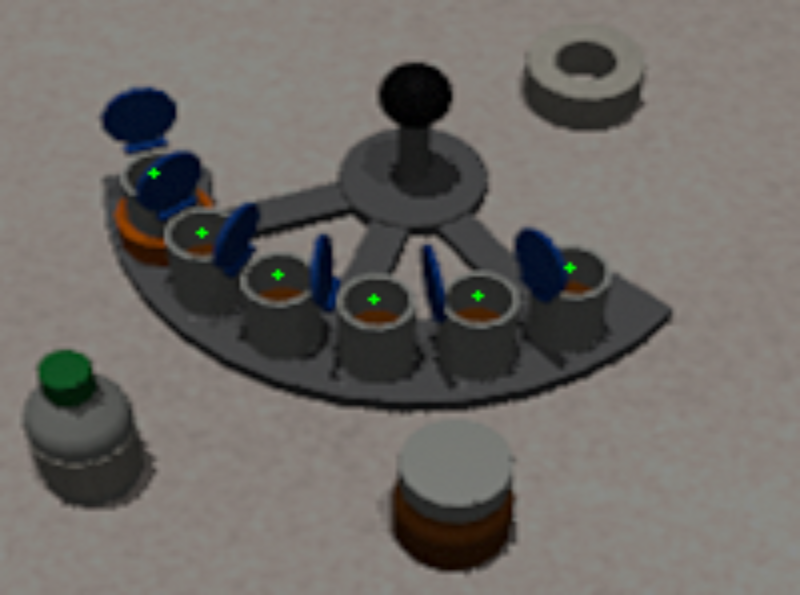

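View pics/fit2_side.png

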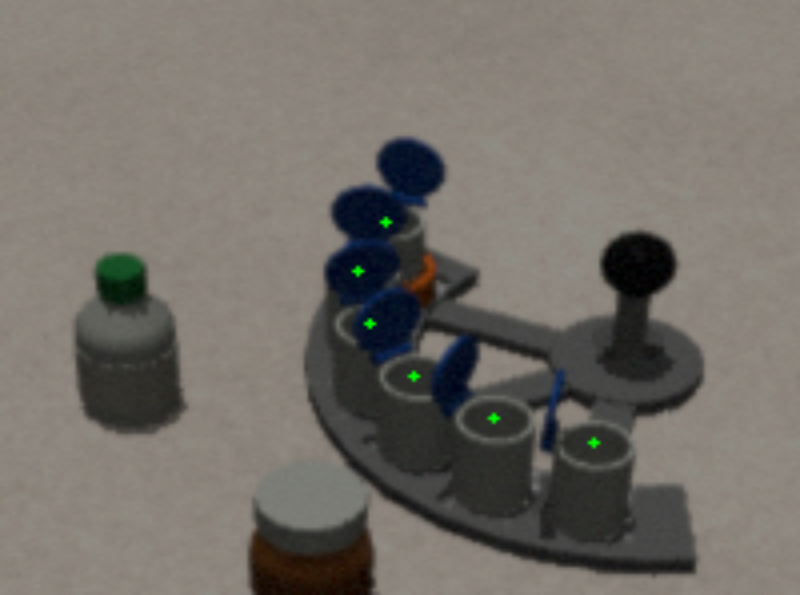

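```bash
cat >> h.py <<'E'
from scipy.spatial.transform import Rotation as Ro
def tool(target,cmd,rot):
    return Ro.from_euler("xyz",rot,degrees=True).inv().apply((np.array(target)-np.array(cmd))*1000)
E
python3 - <<'E'
from h import *
o=env.get_obs(); print(o["time_s"],o["tool_pos"],o["tool_rot"])
print(tool([.5605,-.174,.2],[.201,-.618,.234],o["tool_rot"]))
E
```

```text
0.8 [ 0.2006333  -0.61827955  0.23359684] [-8.99952258e+01 -2.66661972e-03 -1.62018254e+02]
[-479.0107834    33.95176443 -311.33293607]
```

Call:
{"op": "move_arm", "data": {
  "moves": [
    [-479,34,-311,0,0,0],
    [-479,34,-311,0,0,0],
    [-479,34,-311,0,0,0],
    [-479,34,-311,0,0,0],
    [-479,34,-311,0,0,0],
    [-479,34,-311,0,0,0],
    [-479,34,-311,0,0,0],
    [-479,34,-311,0,0,0],
    [-479,34,-311,0,0,0],
    [-479,34,-311,0,0,0],
    [-479,34,-311,0,0,0],
    [-479,34,-311,0,0,0],
    [-479,34,-311,0,0,0],
    [-479,34,-311,0,0,0],
    [-479,34,-311,0,0,0],
    [-479,34,-311,0,0,0],
    [-479,34,-311,0,0,0],
    [-479,34,-311,0,0,0]
  ],
  "claw": 0
}}

```text
time_s: 2.3
tool_pos: [0.5594, -0.1766, 0.1995]
tool_rot: [-90.0, -0.0, -162.2]
force: [0.2, 0.6, -1.0]
grip_width: 0.0005
```

```bash
python3 - <<'E'
from h import *
A=[]
for i in range(3):
    p,d=shot("wrist","pics/w1.png"); o=env.get_obs(); A.append(o["tool_pos"])
p,d=shot("side","pics/s1.png"); A.append(env.get_obs()["tool_pos"])
A=np.array(A);print(A.mean(0),A.std(0),o["time_s"],o["tool_rot"],o["qpos"])
E
```

```text
[ 0.55952146 -0.17632766  0.19964605] [1.05289482e-04 2.66534846e-04 2.74404089e-05] 2.45 [-8.99609030e+01 -1.62200802e-02 -1.62175273e+02] [ 37.26624682  13.5224796  -25.99453018  94.41080018   6.18028694
  73.47751689 -62.03786969]
```

View pics/w1.png

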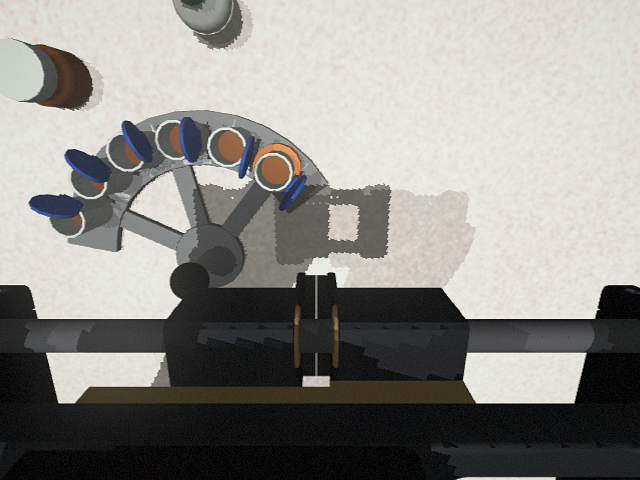

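View pics/s1.png

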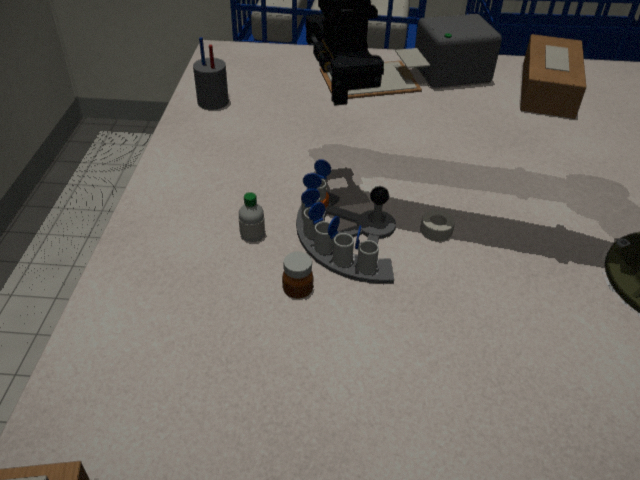

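```bash
python3 - <<'E'
from h import *
from scipy.optimize import least_squares
ci=camera_info("wrist"); p,d=read_camera("wrist"); o=env.get_obs(); P=cloud(ci,d); p=p.astype(int)
sat=p.max(2)-p.min(2); h=np.array([.484,-.0887]); x0=np.load("car.npy")
r=np.linalg.norm(P[...,:2]-h,axis=2)
v,u=np.mgrid[:480,:640]
w=(v<260)&(P[...,2]>.048)&(P[...,2]<.06)&(sat<30)&(p.max(2)>110)&(r>.085)&(r<.145)
W=P[w]
def res(x):
    a=-0.9+0.36*np.arange(6)+x[2]
    M=np.stack([x[0]+.115*np.cos(a),x[1]+.115*np.sin(a)],1)
    return np.abs(np.linalg.norm(W[:,None,:2]-M[None],axis=2)-0.0155).min(1)
b=least_squares(res,x0,loss="soft_l1",f_scale=.002); print(w.sum(),b.x,x0,np.median(res(b.x)),"rim z",np.median(W[:,2]),np.percentile(W[:,2],[10,90]))
B=P[(v>100)&(v<110)&(u>400)&(u<600)]; print("bench",np.median(B[:,2]))
blue=(p[...,2]>p[...,0]+25)&(P[...,2]>.05)&(v<260)
a=-0.9+0.36*np.arange(6)+b.x[2]
for k in range(6):
    t=np.array([-np.sin(a[k]),np.cos(a[k])]); M=b.x[:2]+.115*np.array([np.cos(a[k]),np.sin(a[k])]); 
    H=M-.018*t
    m=blue&(np.linalg.norm(P[...,:2]-H,axis=2)<.022); Q=P[m]; s=(Q[:,:2]-H)@t; z=Q[:,2]-.056
    print(k+1,M.round(4),m.sum(),"lid top",z.max().round(3),"angle",np.median(np.arctan2(z[z>.01],s[z>.01])).round(2))
T=P[270:285,308:325]; T=T[(T[...,2]>.12)&(T[...,2]<.25)]; print("tip",np.percentile(T[:,2],[2,50]),T.mean(0),o["tool_pos"],"tip expected z",o["tool_pos"][2]-.011)
np.save("car2.npy",b.x)
E
```

```text
1575 [ 0.48225211 -0.08783887  0.52536257] [ 0.48359544 -0.08872292  0.54022173] 0.0007986792824556024 rim z 0.05466523346803095 [0.05356962 0.05569462]
bench -0.00024584949564633053
1 [ 0.5893 -0.1299] 419 lid top 0.035 angle 1.65
2 [ 0.5972 -0.0895] 206 lid top 0.035 angle 1.63
3 [ 0.5905 -0.0489] 675 lid top 0.035 angle 1.6
4 [ 0.5698 -0.0133] 219 lid top 0.035 angle 1.71
5 [0.5379 0.0128] 729 lid top 0.035 angle 1.65
6 [0.4989 0.0259] 959 lid top 0.035 angle 1.56
tip [0.18815537 0.19373552] [ 0.56846831 -0.17215252  0.19378561] [ 0.55978526 -0.17566315  0.19968448] tip expected z 0.18868447526497553
```

Call:
{"op": "move_arm", "data": {
  "moves": [
    [0,40,0,0,0,0],
    [0,80,0,0,0,0],
    [0,110,0,0,0,0],
    [0,127.5,0,0,0,0],
    [0,127.5,0,0,0,0],
    [0,127.5,0,0,0,0]
  ]
}}

```text
time_s: 3.05
tool_pos: [0.5596, -0.1747, 0.0716]
tool_rot: [-90.1, -0.1, -162.1]
force: [0.7, 0.5, 0.7]
grip_width: 0.0006
```

```bash
python3 - <<'E'
from h import *
A=[]
for i in range(3):
    read_camera("wrist"); o=env.get_obs(); A.append(o["tool_pos"])
c=np.mean(A,0); print(c,o["force"],o["tool_rot"])
X=np.array([.4825,-.088]); a0=np.arctan2(*(c[:2]-X)[::-1]); a1=.53+.9+.27
n=60
rows=[]
for a in np.linspace(a0,a1,n+1)[1:]:
    t=[*(X+.115*np.array([np.cos(a),np.sin(a)])),c[2]]
    rows.append(tool(t,c,o["tool_rot"]))
for i in range(0,60,20):
    base=rows[i-1] if i else np.zeros(3)
    print([[round(x) for x in [*(r-base),0,0,0]] for r in rows[i:i+20]])
    print(np.degrees(np.linspace(a0,a1,61)[[i,i+20]])-np.degrees(.53))
E
```

```text
[ 0.56142898 -0.17508078  0.07376539] [0.44672003 0.68367555 0.584453  ] [ -89.86399914    0.16911026 -162.0358155 ]
[[-3, 0, -4, 0, 0, 0], [-8, 0, -7, 0, 0, 0], [-12, 0, -9, 0, 0, 0], [-16, 0, -12, 0, 0, 0], [-20, 0, -15, 0, 0, 0], [-24, 0, -17, 0, 0, 0], [-27, 0, -21, 0, 0, 0], [-31, 0, -24, 0, 0, 0], [-35, 0, -27, 0, 0, 0], [-38, 0, -31, 0, 0, 0], [-41, 0, -35, 0, 0, 0], [-44, 0, -38, 0, 0, 0], [-47, 0, -42, 0, 0, 0], [-49, 0, -46, 0, 0, 0], [-52, 0, -51, 0, 0, 0], [-54, 0, -55, 0, 0, 0], [-56, 0, -59, 0, 0, 0], [-58, 0, -64, 0, 0, 0], [-60, 0, -68, 0, 0, 0], [-62, 0, -73, 0, 0, 0]]
[-78.17797422 -29.77329547]
[[-1, 0, -5, 0, 0, 0], [-3, 0, -9, 0, 0, 0], [-3, 0, -14, 0, 0, 0], [-4, 0, -19, 0, 0, 0], [-5, 0, -24, 0, 0, 0], [-5, 0, -29, 0, 0, 0], [-5, 0, -33, 0, 0, 0], [-5, 0, -38, 0, 0, 0], [-5, 0, -43, 0, 0, 0], [-4, 0, -48, 0, 0, 0], [-4, 0, -53, 0, 0, 0], [-3, 0, -58, 0, 0, 0], [-2, 0, -62, 0, 0, 0], [-1, 0, -67, 0, 0, 0], [1, 0, -72, 0, 0, 0], [3, 0, -76, 0, 0, 0], [5, 0, -81, 0, 0, 0], [7, 0, -85, 0, 0, 0], [9, 0, -89, 0, 0, 0], [11, 0, -94, 0, 0, 0]]
[-29.77329547  18.63138328]
[[3, 0, -4, 0, 0, 0], [5, 0, -8, 0, 0, 0], [8, 0, -12, 0, 0, 0], [11, 0, -16, 0, 0, 0], [15, 0, -19, 0, 0, 0], [18, 0, -23, 0, 0, 0], [22, 0, -26, 0, 0, 0], [25, 0, -29, 0, 0, 0], [29, 0, -32, 0, 0, 0], [33, 0, -35, 0, 0, 0], [37, 0, -38, 0, 0, 0], [41, 0, -40, 0, 0, 0], [45, 0, -43, 0, 0, 0], [50, 0, -45, 0, 0, 0], [54, 0, -47, 0, 0, 0], [59, 0, -49, 0, 0, 0], [63, 0, -50, 0, 0, 0], [68, 0, -52, 0, 0, 0], [73, 0, -53, 0, 0, 0], [77, 0, -54, 0, 0, 0]]
[18.63138328 67.03606203]
```

Call:
{"op": "move_arm", "data": {
  "moves": [
    [-3,0,-4,0,0,0],
    [-8,0,-7,0,0,0],
    [-12,0,-9,0,0,0],
    [-16,0,-12,0,0,0],
    [-20,0,-15,0,0,0],
    [-24,0,-17,0,0,0],
    [-27,0,-21,0,0,0],
    [-31,0,-24,0,0,0],
    [-35,0,-27,0,0,0],
    [-38,0,-31,0,0,0],
    [-41,0,-35,0,0,0],
    [-44,0,-38,0,0,0],
    [-47,0,-42,0,0,0],
    [-49,0,-46,0,0,0],
    [-52,0,-51,0,0,0],
    [-54,0,-55,0,0,0],
    [-56,0,-59,0,0,0],
    [-58,0,-64,0,0,0],
    [-60,0,-68,0,0,0],
    [-62,0,-73,0,0,0]
  ]
}}

```text
time_s: 4.87
tool_pos: [0.5967, -0.0856, 0.072]
tool_rot: [-90.0, -0.0, -162.0]
force: [0.4, -0.0, -0.6]
grip_width: 0.0007
```

```bash
python3 - <<'E'
from h import *
A=[]
for i in range(3):
    shot("wrist","pics/w2.png"); o=env.get_obs(); A.append([*o["tool_pos"],*o["force"]])
print(np.array(A))
E
```

```text
[[ 0.59677941 -0.08388504  0.07205077 -0.30580619  1.06491487  0.25266749]
 [ 0.5967467  -0.08441551  0.07206155  0.44625699  1.25685234 -0.54937385]
 [ 0.59669953 -0.08526312  0.07205429 -0.31995044 -0.13682621 -1.16575947]]
```

View pics/w2.png

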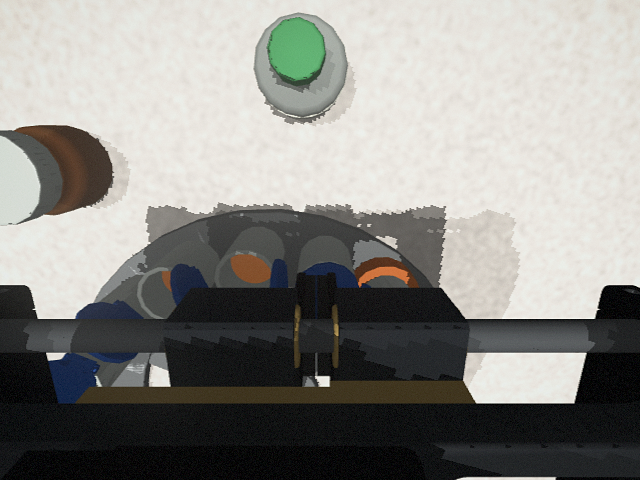

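Call:
{"op": "move_arm", "data": {
  "moves": [
    [-1,0,-5,0,0,0],
    [-3,0,-9,0,0,0],
    [-3,0,-14,0,0,0],
    [-4,0,-19,0,0,0],
    [-5,0,-24,0,0,0],
    [-5,0,-29,0,0,0],
    [-5,0,-33,0,0,0],
    [-5,0,-38,0,0,0],
    [-5,0,-43,0,0,0],
    [-4,0,-48,0,0,0],
    [-4,0,-53,0,0,0],
    [-3,0,-58,0,0,0],
    [-2,0,-62,0,0,0],
    [-1,0,-67,0,0,0],
    [1,0,-72,0,0,0],
    [3,0,-76,0,0,0],
    [5,0,-81,0,0,0],
    [7,0,-85,0,0,0],
    [9,0,-89,0,0,0],
    [11,0,-94,0,0,0]
  ]
}}

```text
time_s: 6.68
tool_pos: [0.5571, -0.0002, 0.0722]
tool_rot: [-90.0, 0.0, -162.1]
force: [-0.4, -0.8, 0.1]
grip_width: 0.0003
```

```bash
python3 - <<'E'
from h import *
A=[]
for n in("wrist","scene","side"):
    shot(n,f"pics/{n}3.png"); o=env.get_obs(); A.append([*o["tool_pos"],*o["force"]])
print(np.array(A))
c=np.mean(A,0)[:3]; X=np.array([.4825,-.088]); d=c[:2]-X; print(np.hypot(*d),np.degrees(np.arctan2(d[1],d[0])-.53))
i=cv2.imread("pics/side3.png")[120:290,220:420]; cv2.imwrite("pics/side3c.png",cv2.resize(i,None,fx=4,fy=3.5))
E
```

```text
[[ 5.56171208e-01  1.36664030e-03  7.20539826e-02 -5.76541068e-01
   1.05837813e+00 -8.85583095e-01]
 [ 5.56464042e-01  1.12977172e-03  7.20497586e-02  6.41189946e-01
  -2.65326060e-01 -4.11307527e-01]
 [ 5.56766926e-01  6.42594183e-04  7.20041194e-02  5.45611591e-01
   1.94729705e-01  2.60808144e-01]]
0.11576020440905736 19.918118462007026
```

View pics/side3c.png

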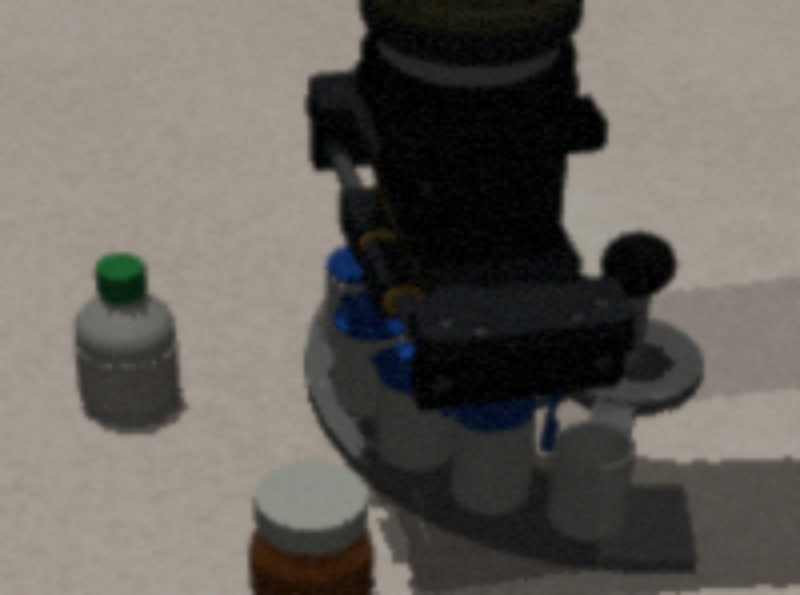

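View pics/wrist3.png

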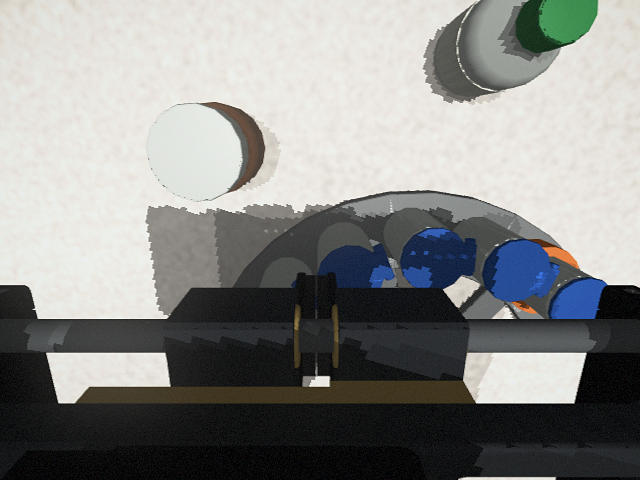

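Call:
{"op": "move_arm", "data": {
  "moves": [
    [3,0,-4,0,0,0],
    [5,0,-8,0,0,0],
    [8,0,-12,0,0,0],
    [11,0,-16,0,0,0],
    [15,0,-19,0,0,0],
    [18,0,-23,0,0,0],
    [22,0,-26,0,0,0],
    [25,0,-29,0,0,0],
    [29,0,-32,0,0,0],
    [33,0,-35,0,0,0],
    [37,0,-38,0,0,0],
    [41,0,-40,0,0,0],
    [45,0,-43,0,0,0],
    [50,0,-45,0,0,0],
    [54,0,-47,0,0,0],
    [59,0,-49,0,0,0],
    [63,0,-50,0,0,0],
    [68,0,-52,0,0,0],
    [73,0,-53,0,0,0],
    [77,0,-54,0,0,0]
  ]
}}

```text
time_s: 8.5
tool_pos: [0.4666, 0.0274, 0.072]
tool_rot: [-90.0, -0.0, -162.0]
force: [-0.7, 0.7, -0.2]
grip_width: 0.0003
```

Call:
{"op": "move_arm", "data": {
  "moves": [
    [0,-30,0,0,0,0],
    [0,-60,0,0,0,0],
    [0,-100,0,0,0,0],
    [0,-140,-20,0,0,0],
    [0,-140,-50,0,0,0],
    [0,-140,-80,0,0,0],
    [0,-140,-80,0,0,0],
    [0,-140,-80,0,0,0]
  ]
}}

```text
time_s: 9.17
tool_pos: [0.442, 0.1051, 0.2124]
tool_rot: [-89.9, 0.0, -161.8]
force: [0.6, -0.2, -0.1]
grip_width: 0.0002
```

```bash
cat > chk.py <<'E'
from h import *
o=env.get_obs(); print(o["time_s"],o["tool_pos"],o["force"])
x=np.load("car2.npy"); a=-0.9+0.36*np.arange(6)+x[2]
for n in("wrist","scene","side"):
    p,d=shot(n,f"pics/{n}4.png"); P=cloud(camera_info(n),d); p=p.astype(int)
    blue=(p[...,2]>p[...,0]+25)&(P[...,2]>.045)&(P[...,2]<.1)
    for k in range(6):
        t=np.array([-np.sin(a[k]),np.cos(a[k])]); M=x[:2]+.115*np.array([np.cos(a[k]),np.sin(a[k])])
        m=blue&(np.linalg.norm(P[...,:2]-M,axis=2)<.019); Q=P[m]
        if len(Q)<20: print(n,k+1,len(Q)); continue
        s=(Q[:,:2]-M)@t; f=np.polyfit(s,Q[:,2],1)
        print(n,k+1,len(Q),"slope",f[0].round(3),"mid z",f[1].round(4),"zmax",Q[:,2].max().round(3))
    for q in("bottle","jar","roll"):
        print(q,[np.round(r["point"],3).tolist() for r in models.spot_in(q,n)[:1]])
E
python3 chk.py; python3 -c "
import cv2
for n in('scene','side'):
  i=cv2.imread(f'pics/{n}4.png')[120:290,220:420]; cv2.imwrite(f'pics/{n}4c.png',cv2.resize(i,None,fx=4,fy=3.5))"
```

```text
9.1667 [0.4420094  0.10514188 0.21235069] [ 0.61186256 -0.21973948 -0.06061969]
wrist 1 402 slope -0.013 mid z 0.0591 zmax 0.061
wrist 2 1429 slope 0.017 mid z 0.0589 zmax 0.061
wrist 3 1440 slope 0.026 mid z 0.059 zmax 0.062
wrist 4 1402 slope 0.048 mid z 0.0591 zmax 0.062
wrist 5 1342 slope 0.05 mid z 0.0592 zmax 0.062
wrist 6 1244 slope 0.044 mid z 0.0592 zmax 0.061
bottle [[0.673, -0.041, 0.022]]
jar [[0.6, 0.067, 0.059]]
roll [[0.398, -0.081, 0.021]]
scene 1 242 slope 0.011 mid z 0.0596 zmax 0.063
scene 2 261 slope 0.018 mid z 0.0598 zmax 0.063
scene 3 270 slope 0.059 mid z 0.06 zmax 0.063
scene 4 276 slope 0.04 mid z 0.0601 zmax 0.063
scene 5 280 slope 0.039 mid z 0.0599 zmax 0.063
scene 6 269 slope 0.045 mid z 0.0601 zmax 0.063
bottle [[0.7, -0.032, 0.051]]
jar [[0.614, 0.077, 0.056]]
roll [[0.377, -0.081, 0.027]]
side 1 185 slope 0.016 mid z 0.0602 zmax 0.063
side 2 200 slope 0.006 mid z 0.06 zmax 0.064
side 3 214 slope 0.02 mid z 0.0604 zmax 0.063
side 4 236 slope 0.026 mid z 0.0601 zmax 0.064
side 5 252 slope 0.041 mid z 0.0602 zmax 0.063
side 6 267 slope 0.053 mid z 0.0601 zmax 0.064
bottle [[0.69, -0.037, 0.048]]
jar [[0.604, 0.086, 0.042]]
roll [[0.381, -0.077, 0.021]]
```

View pics/scene4c.png

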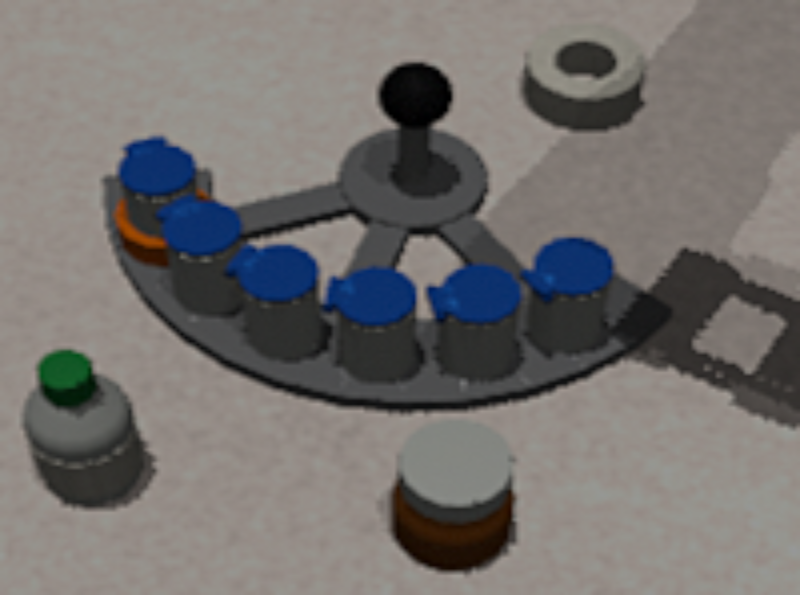

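View pics/side4c.png

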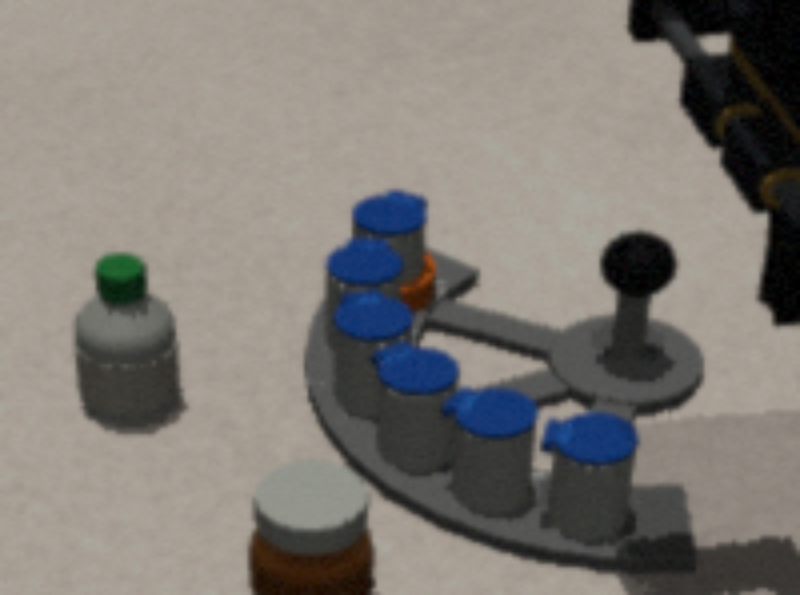

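All six lids lie flat, the carousel and the other objects are where they were in the first pictures, and the arm is clear.

```bash
python3 -c "
from h import *
print(job.sign_off())"
```

```text
the job is handed in; nothing more can be done
None
```

All six lids are shut, and I have handed the job in. No verdict was reported. I swept the closed fingertips once along the arc from the orange-collared tube, about 61 mm above the bench, then lifted clear. It took about 9.5 s of the 45 s allowed.

- **Lids:** in all three cameras each lid is tilted less than about 0.06 rad, against a limit of 0.2. The picture part-way showed lids 1–5 down and lid 6 still upright. I did not check the 0.7 rad step of each lid separately.
- **Forces:** readings after each part of the sweep were about 1 N, which is noise level. I had no reading while the fingers were moving.
- **Carousel, bottle, jar and roll:** they look unmoved when the scene and side pictures from before and after are compared by eye. The network points from those two cameras agree with the first ones to about 4 mm.
- **One disagreement:** at the end the wrist camera placed the bottle and the jar up to about 30 mm from the other two cameras. I put this down to it seeing a different part of their surfaces, not to movement.

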